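# Line up the reagent bottles by height on the bottle stand

## Task

Tidy the four capped bottles from the front of the bench onto the white stand, one centred on each round pad, in order of height: the tallest next to the high metal end plate, then each shorter one in turn, with the shortest at the low end. Keep the bottles upright all the way, leave them standing free, and do not push the glass beaker beside the stand.

Things in the scene. Friction and masses are not known exactly. Their poses are not given: they have to be found in the camera images.
- large_amber_mid (a point): Centre, half-way up, of the amber glass bottle, the largest amber thing, 86 in diameter and 173 tall (mm), upright, z axis up, with a wide black screw cap 59 wide and 17 tall, from 156 mm above its underside to its top; the cap is fixed, does not turn, and the bottle can be lifted by it. It weighs about 450 g.
- squat_white_mid (a point): Centre, half-way up, of the squat white plastic bottle, the widest bottle, 92 in diameter and 155 tall (mm), upright, z axis up, with a ribbed white screw cap 66 wide and 23 tall, from 132 mm above its underside to its top; the cap is fixed, does not turn, and the bottle can be lifted by it. It weighs about 350 g.
- slim_white_mid (a point): Centre, half-way up, of the slim white plastic bottle, 68 in diameter and 143 tall (mm), upright, z axis up, with a ribbed white screw cap 49 wide and 23 tall, from 120 mm above its underside to its top; the cap is fixed, does not turn, and the bottle can be lifted by it. It weighs about 200 g.
- small_amber_mid (a point): Centre, half-way up, of the small amber glass bottle, 52 in diameter and 116 tall (mm), upright, z axis up, with a black screw cap 35 wide and about 27 tall, from 89 mm above its underside to its top; the cap is fixed, does not turn, and the bottle can be lifted by it. It weighs about 160 g.
- mark_0 (a point): Centre of the top face of the leftmost (seen from the robot) of four round grey pads, 94 mm in diameter and 3 mm thick with a small dark centre dot, in a row 115 mm apart on a low white stand (500 mm along its y, 135 mm deep, 12 mm high, a thin steel rail 39 mm high along its back). The pad top is 15 mm above the worktop. z up, y along the row to the left.
- mark_1 (a point): Centre of the top face of the second from the left (seen from the robot) of four round grey pads, 94 mm in diameter and 3 mm thick with a small dark centre dot, in a row 115 mm apart on a low white stand (500 mm along its y, 135 mm deep, 12 mm high, a thin steel rail 39 mm high along its back). The pad top is 15 mm above the worktop. z up, y along the row to the left.
- mark_2 (a point): Centre of the top face of the third from the left (seen from the robot) of four round grey pads, 94 mm in diameter and 3 mm thick with a small dark centre dot, in a row 115 mm apart on a low white stand (500 mm along its y, 135 mm deep, 12 mm high, a thin steel rail 39 mm high along its back). The pad top is 15 mm above the worktop. z up, y along the row to the left.
- mark_3 (a point): Centre of the top face of the rightmost (seen from the robot) of four round grey pads, 94 mm in diameter and 3 mm thick with a small dark centre dot, in a row 115 mm apart on a low white stand (500 mm along its y, 135 mm deep, 12 mm high, a thin steel rail 39 mm high along its back). The pad top is 15 mm above the worktop. z up, y along the row to the left.
- tall_end: Upright metal end plate, 115 mm wide, 12 mm thick and 85 mm high, standing across one end of the white stand, about 65 mm beyond the centre of the last pad; origin at the middle of its lower edge. It is at the left or the right end; the other end has only a small lip, 60 mm wide and 18 mm high.
- beaker_mid (a point): Centre, half-way up, of an empty clear glass beaker, 86 mm in diameter and 109 mm tall, standing to the left of the stand: a bystander.
There are look-alikes about, which are no part of the job. Leave any purple or turquoise look-alike of the part that bears small_amber_mid alone.

How it is judged:
By the outcome, as a careful person would: the job done as asked, in the order asked, and still so for the second after the job is handed in, with the robot touching nothing.
It also fails if it takes over 106 s, if anything falls off the work surface, if the arm or the gripper's body presses on something with over 40 N, if the wrist force passes 120 N, or if a joint passes its speed limit or range.

## Robot

A 6-joint arm with a two-finger parallel gripper is mounted at the origin on a cart in front of the work surface, level with it; the furniture and walls round the work are solid. World frame = base frame: x ahead of the robot, y to its left, z up, the work surface at z = 0. Lengths are in m, angles in rad, forces in N, time in s.
With the tool pointing down it reaches from about 0.3 to 0.775 m from the base axis. Payload 14.6 kg.
Tool frame: the origin (TCP) lies midway between the tips of the shut fingers; the grasp point (between the pads) lies 19 mm behind it (grasp_offset is the distance from the TCP to the grasp point, in m); z points along the fingers, y is the line along which they close (so a half turn about z gives the same grasp; the last joint's range is limited). The gripper opens to 94 mm and grips with 3 to 60 N. Pads are 16 mm wide; open, the fingers measure 119 mm over their backs; the gripper's body (75 mm by 177 mm) begins 78 mm behind the grasp point.
Start: joints at [1.057, 0.3, 1.521, -0, 1.321, -0.067], TCP at [0.238, 0.496, 0.205] pointing down, gripper open.
Joint ranges: [-3.03, 3.03], [-0.79, 2.21], [0.23, 2.52], [-1.04, 4.18], [0, 3.07], [-2.55, 2.55]. Speed limits (rad/s): [2.22, 2.22, 2.57, 3.14, 3.14, 3.14].

## Interface

Orientations are given as [roll, pitch, yaw] about the fixed x, y, z axes, in that order (R = Rz(yaw) Ry(pitch) Rx(roll)).
In Python, from station import * gives the robot as it stands. The module is installed in compiled form; this text tells all that it offers.
- The arm moves only by the tool send_rows, never from a script. Its argument "rows" is a list of rows, each an object of numbers: "dx", "dy", "dz": the shift along the tool's x, y, z in mm; "roll": the turn about the tool's z in degrees; "jaw": the closure, from -1 (fully open) to 1 (shut). In form: [{"dx": .., "dy": .., "dz": .., "roll": .., "jaw": ..}, ...]. A call has 1 to 12 rows; each row shifts and turns the commanded pose from where the row before left it, along the tool's axes as they then stand; what a row does not reach is not made up. A row lasts 1/12 s, in which the tool goes at most 41.7 mm and 7.16 degrees, less where a joint would pass 70% of its speed; a pose out of reach is approached as far as the arm can. A call is refused whole if a number of a shift passes 41.7 or a number of a turn 7.16, either way. A call with a gripper value outside its range is refused whole. The fingers move at their own pace and stop on an object; "force" is the grip in N (left out, the last holds). Time passes only in rows, so rows that do not move let the fingers close. It gives the time, the measured TCP pose, the force, the opening and the grip force at its end, in the units of the state.
- get_obs(): the state, without advancing time (a new reading comes with each control period).
- camera(name): name is "scene" or "top" or "wrist"; returns a dict with "frame" (480x640x3 uint8, red, green, blue), "z_map" (480x640 float32, m along the optical axis (not along the pixel's ray), 0 where there is no reading), "camera_matrix" (3x3 intrinsics, pixels), "rvec" (rotation vector, rad) and "tvec" (3), from world to camera coordinates, as OpenCV has them. Camera axes: x right, y down, z forward; pixel columns grow to the right and rows downward; lengths in m; the calibration is good to about 2 mm. A picture is of the moment at which its call begins.
- hand_in(): hands the job in; it is judged then, once.
The state is a dict: "time_s": time; "qpos": joint angles; "joint_vel": joint speeds; "tau": joint torques, N m; "ee_pos": TCP position; "eef_rot": TCP orientation; "force": force on the tool from outside, world axes, zero at the start; "moment": the same for the moment, N m; "grip_width": finger opening in m; "grip_force": force on a finger pad.
Only numpy, scipy, OpenCV 4.12 (cv2) and the standard library are available. Lean on these libraries where they do the work, as an engineer would, in place of code of your own. Each camera call takes 0.05 s, during which the arm holds its last target. There are 200 camera calls.

## Working session

There is one attempt and no reset: what is moved stays moved. The work goes in short steps, Python scripts to look and compute and a tool call to move; the robot and the scene stay as the last step left them, time stands still between calls to the robot, and variables do not carry over. Pictures are saved under pics/ and viewed, at most 14 in all, crops included, and the job is handed in when it is done.

Besides the shell and the picture viewer there is one more tool, called after "Emit:" as a command line: name --argument value ..., lists and objects as JSON in quotes. send_rows: Moves the arm, as the interface text tells. Its arguments: {"type":"object","properties":{"rows":{"type":"array"},"force":{"type":"number"}},"required":["rows"]}

```bash
mkdir -p pics; cat > h.py <<'E'
from station import *
import numpy as np, cv2
def cam(n):
    c=camera(n); c['R']=cv2.Rodrigues(np.array(c['rvec'],float))[0]; c['t']=np.array(c['tvec'],float).reshape(3); c['K']=np.array(c['camera_matrix']); return c
def save(c,f): cv2.imwrite('pics/'+f,c['frame'][:,:,::-1])
def ray(c,u,v,z):
    d=c['R'].T@np.linalg.solve(c['K'],[u,v,1]); o=-c['R'].T@c['t']
    return o+d*(z-o[2])/d[2]
def world(c):
    v,u=np.mgrid[:480,:640]; Z=c['z_map']
    p=np.stack([u,v,np.ones_like(u)],-1)@np.linalg.inv(c['K']).T*Z[...,None]
    return (p-c['t'])@c['R']
E
python3 - <<'E'
from h import *
for n in ['scene','top']:
    c=cam(n); save(c,n+'0.png'); print(n,-c['R'].T@c['t'])
    np.save(n+'_w.npy',world(c))
s=get_obs(); print(s['time_s'],s['ee_pos'],s['eef_rot'],s['grip_width'])
E
```

```text
scene [ 0.06051903 -0.5272944   0.69887352]
top [0.28353546 0.04158291 1.21384629]
0.1 [0.23752969 0.49580661 0.20494425] [-3.14056731e+00 -6.29241390e-05  2.69477127e+00] 0.09430829869470878
```

View pics/scene0.png

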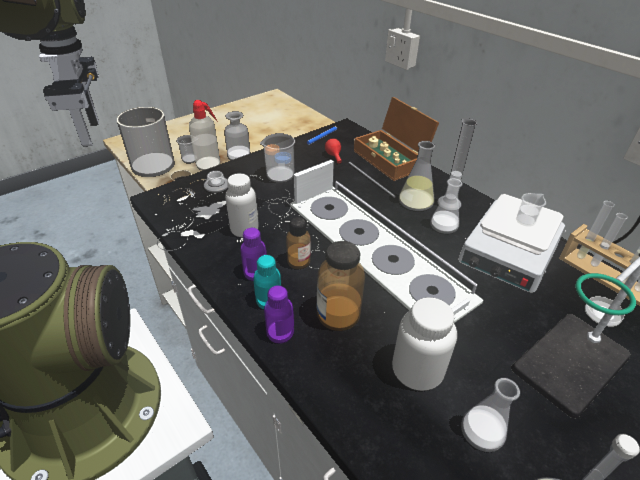

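View pics/top0.png

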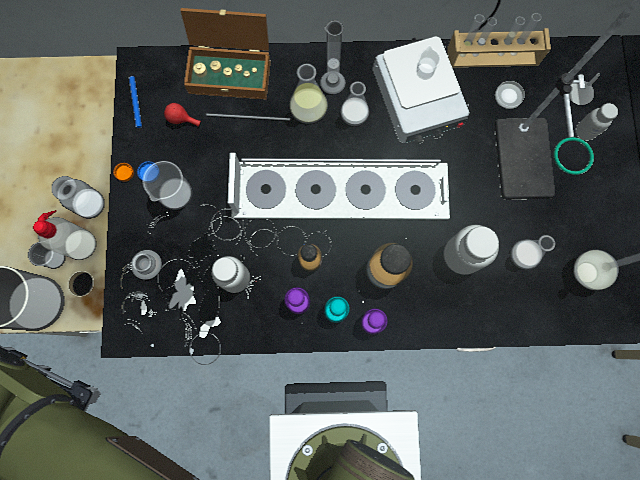

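The end plate is at the left: scene (315,180), top (233,180). In the top view the slim white bottle is at (230,275), the small amber at (309,258) with purple and turquoise look-alikes at (297,300), (337,309) and (374,321). The large amber is at (389,264) and the squat white at (471,250). The pads are at (266,190), (316,190), (365,190) and (415,190), and the beaker at (167,185). The small white-capped bottle at (603,118) stands behind the bench front, so it is not one of the four.

```bash
python3 - <<'E'
from h import *
c=cam('top'); W=world(c); f=c['frame']; hsv=cv2.cvtColor(f,cv2.COLOR_RGB2HSV)
cv2.imwrite('pics/crop.png',cv2.resize(f[140:345,200:510,::-1],None,fx=2.5,fy=2.5,interpolation=cv2.INTER_CUBIC))
# caps: from depth, points near the known top height
for n,(u,v),h,r in [('slim',(232,270),.143,.0245),('small',(310,251),.116,.0175),('large',(397,258),.173,.0295),('squat',(482,243),.155,.033)]:
    m=(np.abs(W[...,2]-h)<.008); m[:v-40]=0;m[v+40:]=0;m[:,:u-40]=0;m[:,u+40:]=0
    k,l,s,ce=cv2.connectedComponentsWithStats(m.astype(np.uint8)); i=1+np.argmax(s[1:,4])
    p=W[l==i]; ct,_=max([(x,cv2.contourArea(x)) for x in cv2.findContours((l==i).astype(np.uint8),0,2)[0]],key=lambda t:t[1])
    (cx,cy),rr=cv2.minEnclosingCircle(ct)
    print(n,'zmed',np.median(p[:,2]).round(4),'r',np.sqrt(len(p))and (np.ptp(p[:,:2],axis=0)/2).round(4),'mid',((p.max(0)+p.min(0))/2)[:2].round(4),'ray',ray(c,cx,cy,h).round(4),'rexp',r)
g=cv2.inRange(hsv,(0,0,110),(180,60,190))
for u in (266,316,365,415):
    m=np.zeros_like(g); m[165:213,u-24:u+25]=g[165:213,u-24:u+25]
    ct=max(cv2.findContours(m,0,2)[0],key=cv2.contourArea); (x,y),(a,b),_=cv2.fitEllipse(ct)
    P=ray(c,x,y,.015); print('pad',x,y,a,b,P.round(4), W[int(y),int(x)].round(4))
    d=f[int(y)-7:int(y)+8,int(x)-7:int(x)+8].mean(2)<90; yy,xx=np.nonzero(d); print('dot',ray(c,xx.mean()+int(x)-7,yy.mean()+int(y)-7,.015).round(4))
m=(W[...,2]>.05)&(np.hypot(W[...,0]-.5,W[...,1]-.38)<.15); 
print('px/m',c['K'][0,0])
for uv in [(167,185),(233,165),(233,215),(237,190),(172,170),(160,200)]: print(uv,W[uv[1],uv[0]].round(3))
E
```

```text
slim zmed 0.1415 r [0.0245 0.0233] mid [0.448  0.2338] ray [0.447  0.2336 0.143 ] rexp 0.0245
small zmed 0.1138 r [0.0167 0.0157] mid [0.4835 0.0657] ray [0.4823 0.0658 0.116 ] rexp 0.0175
large zmed 0.1707 r [0.029  0.0298] mid [ 0.4556 -0.105 ] ray [ 0.4538 -0.1048  0.173 ] rexp 0.0295
squat zmed 0.1536 r [0.0329 0.0325] mid [ 0.4873 -0.2833] ray [ 0.4869 -0.2818  0.155 ] rexp 0.033
pad 265.4302062988281 188.86366271972656 37.91615295410156 39.4018440246582 [0.651  0.1639 0.015 ] [0.653  0.1648 0.0153]
dot [0.6518 0.164  0.015 ]
pad 315.2947082519531 189.22955322265625 37.966407775878906 39.41753005981445 [0.6471 0.0491 0.015 ] [0.648  0.0497 0.0139]
dot [0.6482 0.0491 0.015 ]
pad 364.9339294433594 189.46121215820312 37.74139404296875 38.89904022216797 [ 0.6435 -0.0653  0.015 ] [ 0.6454 -0.0634  0.0124]
dot [ 0.6445 -0.0657  0.015 ]
pad 414.7745666503906 189.63552856445312 37.26420211791992 39.48137283325195 [ 0.6401 -0.1801  0.015 ] [ 0.6404 -0.1776  0.0192]
dot [ 0.641  -0.1806  0.015 ]
px/m 541.140040444989
(167, 185) [0.67  0.394 0.004]
(233, 165) [0.682 0.226 0.095]
(233, 215) [0.592 0.239 0.009]
(237, 190) [0.637 0.223 0.056]
(172, 170) [0.686 0.367 0.062]
(160, 200) [0.609 0.383 0.088]
```

View pics/crop.png

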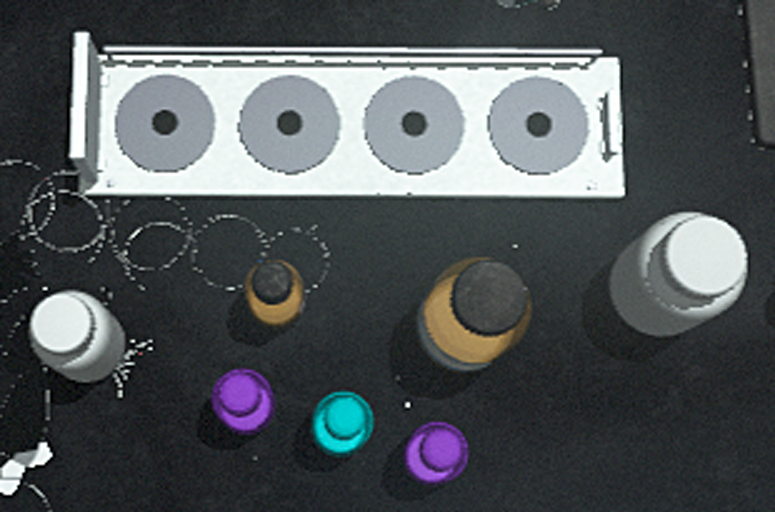

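The crop matches: black-capped amber bottles at (272,292) and (478,312), white ones at (75,335) and (680,270), and the purple and turquoise look-alikes below. Pad spacing measures 115 mm and the cap heights and radii agree with those given. First I turn the tool so the fingers close along world x.

Emit:
send_rows --rows '[{"roll": 7.15}, {"roll": 7.15}, {"roll": 7.15}, {"roll": 7.15}, {"roll": 7.15}, {"roll": 7.15}, {"roll": 7.15}, {"roll": 7.15}, {"roll": 7.15}, {"roll": 0}]' --force 30

```text
invalid input at $.rows[0]: expected keys dx, dy, dz, roll, jaw
```

Emit:
send_rows --rows '[{"dx": 0, "dy": 0, "dz": 0, "roll": 7.15, "jaw": -1}, {"dx": 0, "dy": 0, "dz": 0, "roll": 7.15, "jaw": -1}, {"dx": 0, "dy": 0, "dz": 0, "roll": 7.15, "jaw": -1}, {"dx": 0, "dy": 0, "dz": 0, "roll": 7.15, "jaw": -1}, {"dx": 0, "dy": 0, "dz": 0, "roll": 7.15, "jaw": -1}, {"dx": 0, "dy": 0, "dz": 0, "roll": 7.15, "jaw": -1}, {"dx": 0, "dy": 0, "dz": 0, "roll": 7.15, "jaw": -1}, {"dx": 0, "dy": 0, "dz": 0, "roll": 7.15, "jaw": -1}, {"dx": 0, "dy": 0, "dz": 0, "roll": 7.15, "jaw": -1}, {"dx": 0, "dy": 0, "dz": 0, "roll": 0, "jaw": -1}]' --force 30

```text
time_s: 0.98
ee_pos: [0.2376, 0.4959, 0.2052]
eef_rot: [-3.141, 0.0, 1.565]
force: [-0.3, -0.1, -0.4]
grip_width: 0.0943
grip_force: 0.0
```

Emit:
send_rows --rows '[{"dx": -30, "dy": 11, "dz": 0, "roll": 0, "jaw": -1}, {"dx": -30, "dy": 11, "dz": 0, "roll": 0, "jaw": -1}, {"dx": -30, "dy": 11, "dz": 0, "roll": 0, "jaw": -1}, {"dx": -30, "dy": 11, "dz": 0, "roll": 0, "jaw": -1}, {"dx": -30, "dy": 11, "dz": 0, "roll": 0, "jaw": -1}, {"dx": -30, "dy": 11, "dz": 0, "roll": 0, "jaw": -1}, {"dx": -30, "dy": 11, "dz": 0, "roll": 0, "jaw": -1}, {"dx": -30, "dy": 11, "dz": 0, "roll": 0, "jaw": -1}, {"dx": -30, "dy": 11, "dz": 0, "roll": 0, "jaw": -1}, {"dx": -30, "dy": 11, "dz": 0, "roll": 0, "jaw": -1}]'

```text
time_s: 1.82
ee_pos: [0.348, 0.1946, 0.2055]
eef_rot: [3.141, -0.0, 1.577]
force: [0.3, 0.4, 0.5]
grip_width: 0.094
grip_force: 0.0
```

Emit:
send_rows --rows '[{"dx": -30, "dy": 11, "dz": 0, "roll": 0, "jaw": -1}, {"dx": -30, "dy": 11, "dz": 0, "roll": 0, "jaw": -1}, {"dx": -30, "dy": 11, "dz": 0, "roll": 0, "jaw": -1}, {"dx": -30, "dy": 11, "dz": 0, "roll": 0, "jaw": -1}, {"dx": -30, "dy": 11, "dz": 0, "roll": 0, "jaw": -1}, {"dx": -30, "dy": 11, "dz": 0, "roll": 0, "jaw": -1}, {"dx": -30, "dy": 11, "dz": 0, "roll": 0, "jaw": -1}, {"dx": -30, "dy": 11, "dz": 0, "roll": 0, "jaw": -1}, {"dx": -30, "dy": 10, "dz": 0, "roll": 0, "jaw": -1}, {"dx": -30, "dy": 10, "dz": 0, "roll": 0, "jaw": -1}, {"dx": 0, "dy": 0, "dz": 0, "roll": 0, "jaw": -1}]'

```text
time_s: 2.73
ee_pos: [0.457, -0.1076, 0.2051]
eef_rot: [-3.141, 0.001, 1.573]
force: [0.2, 0.4, -0.3]
grip_width: 0.0941
grip_force: 0.0
```

```bash
python3 - <<'E'
from h import *
c=cam('wrist'); save(c,'w1.png'); print(-c['R'].T@c['t']); W=world(c)
p=W[(np.abs(W[...,2]-.171)<.006)&(np.hypot(W[...,0]-.454,W[...,1]+.105)<.05)]
print(len(p),p.min(0),p.max(0),np.median(p,0)); s=get_obs();print(s['ee_pos'],s['eef_rot'])
E
```

```text
[ 0.45604539 -0.02790187  0.38372448]
7346 [ 0.42597639 -0.13548933  0.16500049] [ 0.48510237 -0.07650347  0.17364197] [ 0.45562239 -0.10369158  0.17118581]
[ 0.4563164  -0.10566645  0.20496832] [-3.14074073e+00 -1.62840865e-04  1.57299863e+00]
```

View pics/w1.png

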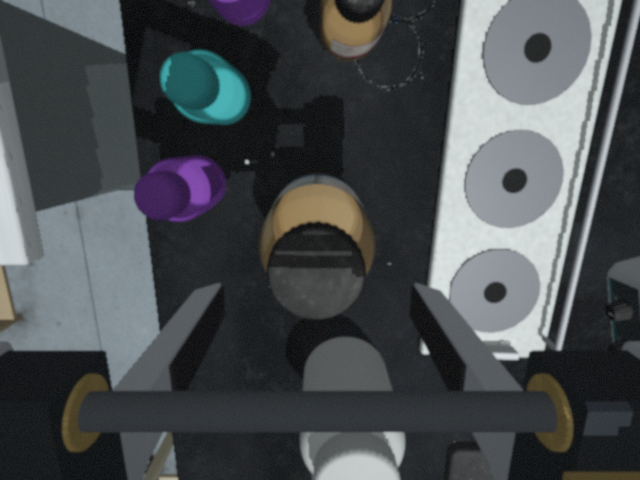

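The wrist view shows the black cap at (317,270), between the fingers in the closing direction. Its centre is about (0.4555, -0.106), which agrees with the top view. Before descending I check the shoulder height next to the cap.

```bash
python3 - <<'E'
from h import *
W=np.load('scene_w.npy')
for n in ('scene','wrist'):
  W=world(cam(n))
  for nm,x,y in [('large',.4555,-.106),('squat',.4873,-.283),('slim',.448,.234),('small',.483,.0658)]:
    r=np.hypot(W[...,0]-x,W[...,1]-y)*1e3; z=W[...,2]*1e3
    print(n,nm,[(a,int(np.percentile(z[(r>=a)&(r<a+3)&(z>20)],95))) for a in range(12,50,3) if ((r>=a)&(r<a+3)&(z>20)).sum()>5])
E
```

```text
scene large [(12, 511), (15, 511), (18, 511), (21, 511), (24, 508), (27, 506), (30, 427), (33, 427), (36, 404), (39, 392), (42, 513), (45, 518), (48, 518)]
scene squat [(12, 155), (15, 156), (18, 156), (21, 155), (24, 156), (27, 155), (30, 154), (33, 152), (36, 125), (39, 123), (42, 120), (45, 111), (48, 93)]
scene slim [(12, 144), (15, 143), (18, 143), (21, 143), (24, 140), (27, 113), (30, 107), (33, 99), (36, 93)]
scene small [(12, 115), (15, 113), (18, 106), (21, 81), (24, 77), (27, 70)]
wrist large [(12, 172), (15, 172), (18, 172), (21, 172), (24, 319), (27, 320), (30, 320), (33, 319), (36, 319), (39, 319), (42, 319), (45, 319), (48, 319)]
wrist squat [(12, 154), (15, 154), (18, 154), (21, 154), (24, 155), (27, 154), (30, 153), (33, 149), (36, 123), (39, 121), (42, 116), (45, 89)]
wrist slim []
wrist small [(12, 115), (15, 113), (18, 105), (21, 80), (24, 77), (27, 67)]
```

Emit:
send_rows --rows '[{"dx": 0, "dy": -1, "dz": 15, "roll": 0, "jaw": -1}, {"dx": 0, "dy": 0, "dz": 15, "roll": 0, "jaw": -1}, {"dx": 0, "dy": 0, "dz": 12, "roll": 0, "jaw": -1}, {"dx": 0, "dy": 0, "dz": 10, "roll": 0, "jaw": -1}, {"dx": 0, "dy": 0, "dz": 0, "roll": 0, "jaw": -1}, {"dx": 0, "dy": 0, "dz": 0, "roll": 0, "jaw": 0.3}, {"dx": 0, "dy": 0, "dz": 0, "roll": 0, "jaw": 1}, {"dx": 0, "dy": 0, "dz": 0, "roll": 0, "jaw": 1}, {"dx": 0, "dy": 0, "dz": 0, "roll": 0, "jaw": 1}, {"dx": 0, "dy": 0, "dz": 0, "roll": 0, "jaw": 1}, {"dx": 0, "dy": 0, "dz": 0, "roll": 0, "jaw": 1}, {"dx": 0, "dy": 0, "dz": 0, "roll": 0, "jaw": 1}]' --force 40

```text
time_s: 3.88
ee_pos: [0.4554, -0.1039, 0.1538]
eef_rot: [3.141, 0.0, 1.572]
force: [0.6, 0.5, 2.2]
grip_width: 0.058
grip_force: 40.0
```

Emit:
send_rows --rows '[{"dx": 0, "dy": 0, "dz": -8, "roll": 0, "jaw": 1}, {"dx": 0, "dy": 0, "dz": -14, "roll": 0, "jaw": 1}, {"dx": 0, "dy": 0, "dz": -14, "roll": 0, "jaw": 1}, {"dx": 0, "dy": 0, "dz": -14, "roll": 0, "jaw": 1}, {"dx": 0, "dy": 15, "dz": 0, "roll": 0, "jaw": 1}, {"dx": 0, "dy": 25, "dz": 0, "roll": 0, "jaw": 1}, {"dx": 0, "dy": 25, "dz": 0, "roll": 0, "jaw": 1}, {"dx": 0, "dy": 25, "dz": 0, "roll": 0, "jaw": 1}, {"dx": 0, "dy": 25, "dz": 0, "roll": 0, "jaw": 1}, {"dx": 5, "dy": 25, "dz": 0, "roll": 0, "jaw": 1}, {"dx": 10, "dy": 20, "dz": 0, "roll": 0, "jaw": 1}, {"dx": 15, "dy": 15, "dz": 0, "roll": 0, "jaw": 1}]'

```text
time_s: 4.88
ee_pos: [0.6311, -0.074, 0.2029]
eef_rot: [-3.14, 0.0, 1.571]
force: [0.8, -0.6, -3.8]
grip_width: 0.0575
grip_force: 40.0
```

Emit:
send_rows --rows '[{"dx": 25, "dy": 10, "dz": 0, "roll": 0, "jaw": 1}, {"dx": 25, "dy": 8, "dz": 0, "roll": 0, "jaw": 1}, {"dx": 25, "dy": 2, "dz": 0, "roll": 0, "jaw": 1}, {"dx": 25, "dy": 0, "dz": 0, "roll": 0, "jaw": 1}, {"dx": 25, "dy": 0, "dz": 0, "roll": 0, "jaw": 1}, {"dx": 25, "dy": 0, "dz": 0, "roll": 0, "jaw": 1}, {"dx": 25, "dy": 0, "dz": 0, "roll": 0, "jaw": 1}, {"dx": 25, "dy": 0, "dz": 0, "roll": 0, "jaw": 1}, {"dx": 20, "dy": 0, "dz": 0, "roll": 0, "jaw": 1}, {"dx": 12, "dy": 0, "dz": 0, "roll": 0, "jaw": 1}, {"dx": 5, "dy": 0, "dz": 0, "roll": 0, "jaw": 1}, {"dx": 0, "dy": 0, "dz": 0, "roll": 0, "jaw": 1}]'

```text
time_s: 5.88
ee_pos: [0.6497, 0.1638, 0.2032]
eef_rot: [-3.141, 0.0, 1.573]
force: [-0.2, -0.3, -4.0]
grip_width: 0.0578
grip_force: 40.0
```

```bash
cat > chk.py <<'E'
from h import *
import sys
x,y,h=map(float,sys.argv[1:4])
c=cam('top'); W=world(c); save(c,sys.argv[4]) if len(sys.argv)>4 else 0
p=W[(np.abs(W[...,2]-h)<.008)&(np.hypot(W[...,0]-x,W[...,1]-y)<.06)]
print(len(p),len(p) and (np.median(p,0).round(4),((p.max(0)+p.min(0))/2).round(4),np.ptp(p,axis=0).round(3)))
s=get_obs();print(s['time_s'],s['ee_pos'].round(4) if hasattr(s['ee_pos'],'round') else s['ee_pos'],s['eef_rot'],s['grip_width'],s['force'])
c=cam('scene'); save(c,'s_'+sys.argv[4]) if len(sys.argv)>4 else 0
E
python3 chk.py .65 .164 .219 p1.png
```

```text
0 0
5.9333 [0.6499 0.1629 0.2033] [-3.14102503e+00  4.08086505e-04  1.57175909e+00] 0.057796598275738464 [ 1.12054998 -0.29177139 -4.61748259]
```

View pics/s_p1.png

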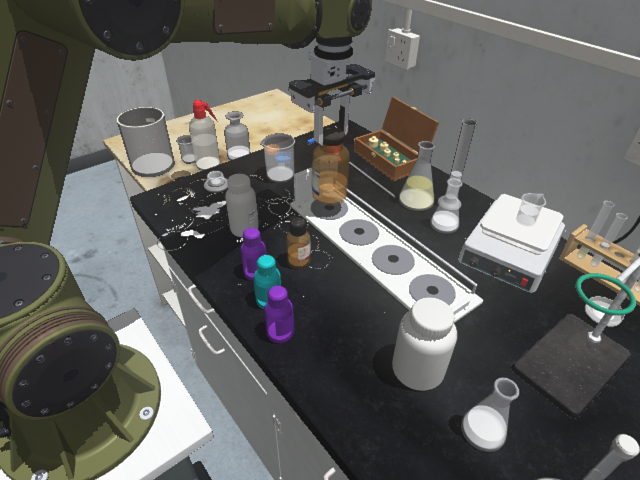

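The amber bottle hangs upright above pad 0, at scene (330,175). Lowering it.

Emit:
send_rows --rows '[{"dx": 1, "dy": 1, "dz": 10, "roll": 0, "jaw": 1}, {"dx": 0, "dy": 0, "dz": 10, "roll": 0, "jaw": 1}, {"dx": 0, "dy": 0, "dz": 7, "roll": 0, "jaw": 1}, {"dx": 0, "dy": 0, "dz": 4, "roll": 0, "jaw": 1}, {"dx": 0, "dy": 0, "dz": 2, "roll": 0, "jaw": 1}, {"dx": 0, "dy": 0, "dz": 1, "roll": 0, "jaw": 1}, {"dx": 0, "dy": 0, "dz": 1, "roll": 0, "jaw": 1}, {"dx": 0, "dy": 0, "dz": 0, "roll": 0, "jaw": 1}]'

```text
time_s: 6.65
ee_pos: [0.6511, 0.1644, 0.1689]
eef_rot: [3.141, -0.0, 1.572]
force: [-1.1, -0.3, -3.8]
grip_width: 0.0577
grip_force: 40.0
```

Emit:
send_rows --rows '[{"dx": 0, "dy": 0, "dz": 1, "roll": 0, "jaw": 1}, {"dx": 0, "dy": 0, "dz": 0.5, "roll": 0, "jaw": 1}, {"dx": 0, "dy": 0, "dz": 0, "roll": 0, "jaw": 1}]'

```text
time_s: 6.9
ee_pos: [0.6514, 0.1644, 0.1687]
eef_rot: [3.139, -0.0, 1.572]
force: [-2.6, -1.6, 7.3]
grip_width: 0.0579
grip_force: 40.0
```

Emit:
send_rows --rows '[{"dx": 0, "dy": 0, "dz": 0, "roll": 0, "jaw": -0.4}, {"dx": 0, "dy": 0, "dz": 0, "roll": 0, "jaw": -0.7}, {"dx": 0, "dy": 0, "dz": 0, "roll": 0, "jaw": -1}, {"dx": 0, "dy": 0, "dz": 0, "roll": 0, "jaw": -1}, {"dx": 0, "dy": 0, "dz": 0, "roll": 0, "jaw": -1}, {"dx": 0, "dy": 0, "dz": -10, "roll": 0, "jaw": -1}, {"dx": 0, "dy": 0, "dz": -20, "roll": 0, "jaw": -1}, {"dx": 0, "dy": 0, "dz": -20, "roll": 0, "jaw": -1}, {"dx": -10, "dy": -4, "dz": -5, "roll": 0, "jaw": -1}, {"dx": -26, "dy": -10, "dz": 0, "roll": 0, "jaw": -1}, {"dx": -30, "dy": -10, "dz": 0, "roll": 0, "jaw": -1}, {"dx": -30, "dy": -10, "dz": 0, "roll": 0, "jaw": -1}]'

```text
time_s: 7.9
ee_pos: [0.616, 0.067, 0.2216]
eef_rot: [-3.141, 0.0, 1.572]
force: [-0.4, -0.7, -0.6]
grip_width: 0.0941
grip_force: 0.0
```

Emit:
send_rows --rows '[{"dx": -35, "dy": -13, "dz": 0, "roll": 0, "jaw": -1}, {"dx": -35, "dy": -13, "dz": 0, "roll": 0, "jaw": -1}, {"dx": -35, "dy": -13, "dz": 0, "roll": 0, "jaw": -1}, {"dx": -35, "dy": -13, "dz": 0, "roll": 0, "jaw": -1}, {"dx": -35, "dy": -13, "dz": 0, "roll": 0, "jaw": -1}, {"dx": -35, "dy": -13, "dz": 0, "roll": 0, "jaw": -1}, {"dx": -35, "dy": -13, "dz": 0, "roll": 0, "jaw": -1}, {"dx": -35, "dy": -13, "dz": 0, "roll": 0, "jaw": -1}, {"dx": -30, "dy": -13, "dz": 0, "roll": 0, "jaw": -1}, {"dx": -25, "dy": -10, "dz": 0, "roll": 0, "jaw": -1}, {"dx": -15, "dy": -3, "dz": 0, "roll": 0, "jaw": -1}, {"dx": 0, "dy": 0, "dz": 0, "roll": 0, "jaw": -1}]'

```text
time_s: 8.9
ee_pos: [0.4856, -0.2845, 0.2217]
eef_rot: [-3.141, 0.0, 1.568]
force: [0.3, 0.2, -0.8]
grip_width: 0.0941
grip_force: 0.0
```

```bash
cat > wr.py <<'E'
from h import *
import sys
x,y,h=map(float,sys.argv[1:4])
c=cam('wrist'); W=world(c); save(c,sys.argv[4]) if len(sys.argv)>4 else 0
p=W[(np.abs(W[...,2]-h)<.006)&(np.hypot(W[...,0]-x,W[...,1]-y)<.05)]
print(len(p),len(p) and (np.median(p,0).round(4),((p.max(0)+p.min(0))/2).round(4),np.ptp(p,axis=0).round(3)))
s=get_obs();print(s['ee_pos'],s['eef_rot'])
E
python3 chk.py .65 .164 .187 p2.png; python3 wr.py .487 -.282 .154
```

```text
670 (array([0.6494, 0.161 , 0.1857]), array([0.6503, 0.1615, 0.1852]), array([0.059, 0.06 , 0.012]))
8.95 [ 0.4863 -0.2829  0.2217] [-3.14133299e+00 -1.33692370e-04  1.56926731e+00] 0.09413681529742947 [-0.40259498  0.30948416  0.14526791]
6960 (array([ 0.4874, -0.2812,  0.154 ]), array([ 0.487 , -0.2835,  0.1522]), array([0.067, 0.066, 0.008]))
[ 0.48715993 -0.28129997  0.22182614] [-3.14155261e+00 -2.19397755e-04  1.57163858e+00]
```

Emit:
send_rows --rows '[{"dx": -1, "dy": 0, "dz": 20, "roll": 0, "jaw": -1}, {"dx": 0, "dy": 0, "dz": 25, "roll": 0, "jaw": -1}, {"dx": 0, "dy": 0, "dz": 20, "roll": 0, "jaw": -1}, {"dx": 0, "dy": 0, "dz": 15, "roll": 0, "jaw": -1}, {"dx": 0, "dy": 0, "dz": 10, "roll": 0, "jaw": -1}, {"dx": 0, "dy": 0, "dz": 0, "roll": 0, "jaw": -1}, {"dx": 0, "dy": 0, "dz": 0, "roll": 0, "jaw": 0.2}, {"dx": 0, "dy": 0, "dz": 0, "roll": 0, "jaw": 1}, {"dx": 0, "dy": 0, "dz": 0, "roll": 0, "jaw": 1}, {"dx": 0, "dy": 0, "dz": 0, "roll": 0, "jaw": 1}, {"dx": 0, "dy": 0, "dz": 0, "roll": 0, "jaw": 1}, {"dx": 0, "dy": 0, "dz": 0, "roll": 0, "jaw": 1}]' --force 40

```text
time_s: 10.05
ee_pos: [0.4876, -0.2829, 0.1326]
eef_rot: [3.141, 0.001, 1.572]
force: [-0.5, -0.2, 3.4]
grip_width: 0.0648
grip_force: 40.0
```

Emit:
send_rows --rows '[{"dx": 0, "dy": 0, "dz": -8, "roll": 0, "jaw": 1}, {"dx": 0, "dy": 0, "dz": -14, "roll": 0, "jaw": 1}, {"dx": 0, "dy": 0, "dz": -14, "roll": 0, "jaw": 1}, {"dx": 0, "dy": 0, "dz": -14, "roll": 0, "jaw": 1}, {"dx": 5, "dy": 10, "dz": 0, "roll": 0, "jaw": 1}, {"dx": 15, "dy": 16, "dz": 0, "roll": 0, "jaw": 1}, {"dx": 20, "dy": 20, "dz": 0, "roll": 0, "jaw": 1}, {"dx": 20, "dy": 20, "dz": 0, "roll": 0, "jaw": 1}, {"dx": 20, "dy": 20, "dz": 0, "roll": 0, "jaw": 1}, {"dx": 20, "dy": 20, "dz": 0, "roll": 0, "jaw": 1}, {"dx": 20, "dy": 20, "dz": 0, "roll": 0, "jaw": 1}, {"dx": 20, "dy": 20, "dz": 0, "roll": 0, "jaw": 1}]'

```text
time_s: 11.05
ee_pos: [0.6341, -0.1409, 0.1809]
eef_rot: [-3.14, -0.0, 1.572]
force: [-0.2, -0.0, -2.7]
grip_width: 0.0652
grip_force: 40.0
```

Emit:
send_rows --rows '[{"dx": 25, "dy": 10, "dz": 0, "roll": 0, "jaw": 1}, {"dx": 25, "dy": 5, "dz": 0, "roll": 0, "jaw": 1}, {"dx": 25, "dy": 0, "dz": 0, "roll": 0, "jaw": 1}, {"dx": 25, "dy": 0, "dz": 0, "roll": 0, "jaw": 1}, {"dx": 25, "dy": 0, "dz": 0, "roll": 0, "jaw": 1}, {"dx": 25, "dy": 0, "dz": 0, "roll": 0, "jaw": 1}, {"dx": 20, "dy": 0, "dz": 0, "roll": 0, "jaw": 1}, {"dx": 15, "dy": 0, "dz": 0, "roll": 0, "jaw": 1}, {"dx": 7, "dy": 0, "dz": 0, "roll": 0, "jaw": 1}, {"dx": 0, "dy": 0, "dz": 0, "roll": 0, "jaw": 1}, {"dx": 0, "dy": 0, "dz": 0, "roll": 0, "jaw": 1}]'

```text
time_s: 11.97
ee_pos: [0.6481, 0.0489, 0.1816]
eef_rot: [-3.141, 0.0, 1.572]
force: [-0.1, -0.8, -3.1]
grip_width: 0.0652
grip_force: 40.0
```

Emit:
send_rows --rows '[{"dx": 0.5, "dy": 0, "dz": 10, "roll": 0, "jaw": 1}, {"dx": 0, "dy": 0, "dz": 10, "roll": 0, "jaw": 1}, {"dx": 0, "dy": 0, "dz": 7, "roll": 0, "jaw": 1}, {"dx": 0, "dy": 0, "dz": 4, "roll": 0, "jaw": 1}, {"dx": 0, "dy": 0, "dz": 2, "roll": 0, "jaw": 1}, {"dx": 0, "dy": 0, "dz": 1, "roll": 0, "jaw": 1}, {"dx": 0, "dy": 0, "dz": 1, "roll": 0, "jaw": 1}, {"dx": 0, "dy": 0, "dz": 0.5, "roll": 0, "jaw": 1}, {"dx": 0, "dy": 0, "dz": 0, "roll": 0, "jaw": 1}]'

```text
time_s: 12.72
ee_pos: [0.648, 0.0499, 0.1477]
eef_rot: [3.141, -0.0, 1.572]
force: [-5.4, 0.2, 5.8]
grip_width: 0.0653
grip_force: 40.0
```

Emit:
send_rows --rows '[{"dx": 0, "dy": 0, "dz": 0, "roll": 0, "jaw": -0.5}, {"dx": 0, "dy": 0, "dz": 0, "roll": 0, "jaw": -0.8}, {"dx": 0, "dy": 0, "dz": 0, "roll": 0, "jaw": -1}, {"dx": 0, "dy": 0, "dz": 0, "roll": 0, "jaw": -1}, {"dx": 0, "dy": 0, "dz": 0, "roll": 0, "jaw": -1}, {"dx": 0, "dy": 0, "dz": -10, "roll": 0, "jaw": -1}, {"dx": 0, "dy": 0, "dz": -20, "roll": 0, "jaw": -1}, {"dx": 0, "dy": 0, "dz": -20, "roll": 0, "jaw": -1}, {"dx": 0, "dy": 0, "dz": -10, "roll": 0, "jaw": -1}, {"dx": 0, "dy": -15, "dz": 0, "roll": 0, "jaw": -1}, {"dx": 4, "dy": -25, "dz": 0, "roll": 0, "jaw": -1}, {"dx": 4, "dy": -30, "dz": 0, "roll": 0, "jaw": -1}]'

```text
time_s: 13.72
ee_pos: [0.5775, 0.0577, 0.2061]
eef_rot: [-3.142, 0.0, 1.571]
force: [0.5, 0.6, -0.8]
grip_width: 0.0938
grip_force: 0.0
```

Emit:
send_rows --rows '[{"dx": 4, "dy": -30, "dz": 0, "roll": 0, "jaw": -0.5}, {"dx": 4, "dy": -30, "dz": 0, "roll": 0, "jaw": -0.5}, {"dx": 0, "dy": -25, "dz": 0, "roll": 0, "jaw": -0.5}, {"dx": 0, "dy": -10, "dz": 0, "roll": 0, "jaw": -0.5}, {"dx": 0, "dy": 0, "dz": 0, "roll": 0, "jaw": -0.5}, {"dx": 0, "dy": 0, "dz": 0, "roll": 0, "jaw": -0.5}]'

```text
time_s: 14.22
ee_pos: [0.4834, 0.0658, 0.2071]
eef_rot: [3.14, -0.0, 1.572]
force: [0.5, 0.4, -0.3]
grip_width: 0.0703
grip_force: 0.0
```

```bash
python3 chk.py .648 .049 .169 p3.png; python3 wr.py .483 .0658 .114 w3.png
```

```text
639 (array([0.6505, 0.0491, 0.1687]), array([0.6521, 0.0496, 0.1688]), array([0.057, 0.065, 0.012]))
14.2667 [0.4837 0.0657 0.2068] [ 3.14078862e+00 -1.67598576e-05  1.57155377e+00] 0.07082253978355237 [ 0.35476741  0.41766026 -0.48637577]
1578 (array([0.4839, 0.0674, 0.1142]), array([0.4842, 0.0657, 0.1126]), array([0.034, 0.034, 0.009]))
[0.48373757 0.0656583  0.20630961] [-3.14144781e+00  2.39583305e-05  1.57151887e+00]
```

View pics/w3.png

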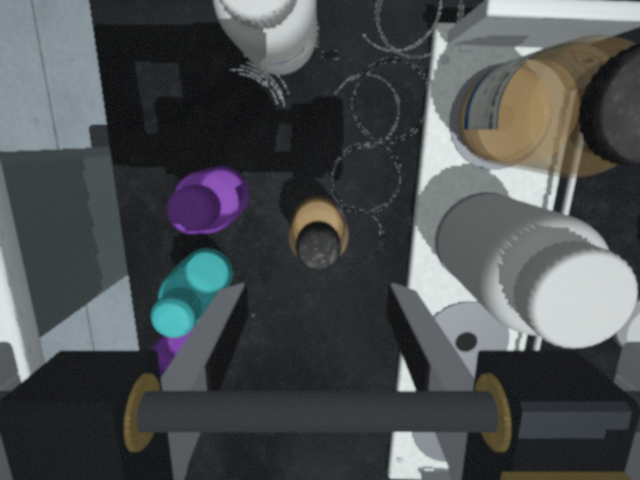

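The black-capped small amber bottle is at (320,235), in line with the fingers and clear of the purple and turquoise bottles on its left. The two placed bottles are standing on the stand. Descending to grip.

Emit:
send_rows --rows '[{"dx": 0, "dy": 0, "dz": 20, "roll": 0, "jaw": -0.5}, {"dx": 0, "dy": 0, "dz": 25, "roll": 0, "jaw": -0.5}, {"dx": 0, "dy": 0, "dz": 25, "roll": 0, "jaw": -0.5}, {"dx": 0, "dy": 0, "dz": 20, "roll": 0, "jaw": -0.5}, {"dx": 0, "dy": 0, "dz": 15, "roll": 0, "jaw": -0.5}, {"dx": 0, "dy": 0, "dz": 10, "roll": 0, "jaw": -0.5}, {"dx": 0, "dy": 0, "dz": 0, "roll": 0, "jaw": 0}, {"dx": 0, "dy": 0, "dz": 0, "roll": 0, "jaw": 1}, {"dx": 0, "dy": 0, "dz": 0, "roll": 0, "jaw": 1}, {"dx": 0, "dy": 0, "dz": 0, "roll": 0, "jaw": 1}, {"dx": 0, "dy": 0, "dz": 0, "roll": 0, "jaw": 1}, {"dx": 0, "dy": 0, "dz": 0, "roll": 0, "jaw": 1}]' --force 30

```text
time_s: 15.37
ee_pos: [0.4833, 0.0657, 0.092]
eef_rot: [3.14, -0.0, 1.572]
force: [1.9, 0.1, 0.8]
grip_width: 0.0339
grip_force: 10.8
```

Emit:
send_rows --rows '[{"dx": 0, "dy": 0, "dz": 0, "roll": 0, "jaw": 1}, {"dx": 0, "dy": 0, "dz": -10, "roll": 0, "jaw": 1}, {"dx": 0, "dy": 0, "dz": -20, "roll": 0, "jaw": 1}, {"dx": 0, "dy": 0, "dz": -20, "roll": 0, "jaw": 1}, {"dx": -16, "dy": 0, "dz": 0, "roll": 0, "jaw": 1}, {"dx": -25, "dy": 5, "dz": 0, "roll": 0, "jaw": 1}, {"dx": -25, "dy": 10, "dz": 0, "roll": 0, "jaw": 1}, {"dx": -25, "dy": 15, "dz": 0, "roll": 0, "jaw": 1}, {"dx": -25, "dy": 15, "dz": 0, "roll": 0, "jaw": 1}, {"dx": -25, "dy": 15, "dz": 0, "roll": 0, "jaw": 1}, {"dx": -25, "dy": 20, "dz": 0, "roll": 0, "jaw": 1}, {"dx": -25, "dy": 20, "dz": 0, "roll": 0, "jaw": 1}]'

```text
time_s: 16.37
ee_pos: [0.5837, -0.1266, 0.1422]
eef_rot: [-3.142, -0.0, 1.571]
force: [0.6, -0.1, -1.9]
grip_width: 0.033
grip_force: 29.8
```

Emit:
send_rows --rows '[{"dx": -25, "dy": 20, "dz": 0, "roll": 0, "jaw": 1}, {"dx": -20, "dy": 20, "dz": 0, "roll": 0, "jaw": 1}, {"dx": -10, "dy": 12.5, "dz": 0, "roll": 0, "jaw": 1}, {"dx": 0, "dy": 5, "dz": 0, "roll": 0, "jaw": 1}, {"dx": 0, "dy": 0, "dz": 0, "roll": 0, "jaw": 1}, {"dx": 0, "dy": 0, "dz": 0, "roll": 0, "jaw": 1}]'

```text
time_s: 16.87
ee_pos: [0.6403, -0.1793, 0.1415]
eef_rot: [-3.141, -0.0, 1.572]
force: [-0.3, 0.3, -2.3]
grip_width: 0.0335
grip_force: 29.8
```

Emit:
send_rows --rows '[{"dx": 0, "dy": 0, "dz": 10, "roll": 0, "jaw": 1}, {"dx": 0, "dy": 0, "dz": 10, "roll": 0, "jaw": 1}, {"dx": 0, "dy": 0, "dz": 7, "roll": 0, "jaw": 1}, {"dx": 0, "dy": 0, "dz": 4, "roll": 0, "jaw": 1}, {"dx": 0, "dy": 0, "dz": 2, "roll": 0, "jaw": 1}, {"dx": 0, "dy": 0, "dz": 1, "roll": 0, "jaw": 1}, {"dx": 0, "dy": 0, "dz": 0.5, "roll": 0, "jaw": 1}, {"dx": 0, "dy": 0, "dz": 0, "roll": 0, "jaw": 1}]'

```text
time_s: 17.53
ee_pos: [0.6409, -0.1802, 0.1072]
eef_rot: [3.141, 0.0, 1.572]
force: [0.1, -0.9, -1.8]
grip_width: 0.0336
grip_force: 29.8
```

Emit:
send_rows --rows '[{"dx": 0, "dy": 0, "dz": 0.7, "roll": 0, "jaw": 1}, {"dx": 0, "dy": 0, "dz": 0.5, "roll": 0, "jaw": 1}, {"dx": 0, "dy": 0, "dz": 0, "roll": 0, "jaw": 1}]'

```text
time_s: 17.78
ee_pos: [0.6411, -0.1803, 0.107]
eef_rot: [3.14, 0.001, 1.572]
force: [-2.2, 0.5, 6.2]
grip_width: 0.0338
grip_force: 29.7
```

Emit:
send_rows --rows '[{"dx": 0, "dy": 0, "dz": 0, "roll": 0, "jaw": 0.1}, {"dx": 0, "dy": 0, "dz": 0, "roll": 0, "jaw": -0.2}, {"dx": 0, "dy": 0, "dz": 0, "roll": 0, "jaw": -0.5}, {"dx": 0, "dy": 0, "dz": 0, "roll": 0, "jaw": -0.5}, {"dx": 0, "dy": 0, "dz": 0, "roll": 0, "jaw": -0.5}, {"dx": 0, "dy": 0, "dz": -10, "roll": 0, "jaw": -0.5}, {"dx": 0, "dy": 0, "dz": -25, "roll": 0, "jaw": -0.5}, {"dx": 0, "dy": 0, "dz": -30, "roll": 0, "jaw": -0.5}, {"dx": 0, "dy": 0, "dz": -30, "roll": 0, "jaw": -0.5}, {"dx": 0, "dy": -15, "dz": -15, "roll": 0, "jaw": -0.5}, {"dx": 10, "dy": -28, "dz": 0, "roll": 0, "jaw": -0.5}, {"dx": 24, "dy": -30, "dz": 0, "roll": 0, "jaw": -0.5}]'

```text
time_s: 18.78
ee_pos: [0.5671, -0.1476, 0.2169]
eef_rot: [3.14, 0.001, 1.57]
force: [0.3, 1.0, -0.6]
grip_width: 0.0705
grip_force: 0.0
```

Emit:
send_rows --rows '[{"dx": 30, "dy": -20, "dz": 0, "roll": 0, "jaw": -0.7}, {"dx": 35, "dy": -20, "dz": 0, "roll": 0, "jaw": -0.7}, {"dx": 35, "dy": -20, "dz": 0, "roll": 0, "jaw": -0.7}, {"dx": 35, "dy": -20, "dz": 0, "roll": 0, "jaw": -0.7}, {"dx": 35, "dy": -20, "dz": 0, "roll": 0, "jaw": -0.7}, {"dx": 35, "dy": -20, "dz": 0, "roll": 0, "jaw": -0.7}, {"dx": 35, "dy": 0, "dz": 0, "roll": 0, "jaw": -0.7}, {"dx": 35, "dy": 0, "dz": 0, "roll": 0, "jaw": -0.7}, {"dx": 35, "dy": 0, "dz": 0, "roll": 0, "jaw": -0.7}, {"dx": 35, "dy": 0, "dz": 0, "roll": 0, "jaw": -0.7}, {"dx": 25, "dy": 0, "dz": 0, "roll": 0, "jaw": -0.7}, {"dx": 10, "dy": 0, "dz": 0, "roll": 0, "jaw": -0.7}]'

```text
time_s: 19.78
ee_pos: [0.447, 0.2364, 0.2164]
eef_rot: [3.141, -0.001, 1.574]
force: [-0.3, -0.2, -1.0]
grip_width: 0.0798
grip_force: 0.0
```

Emit:
send_rows --rows '[{"dx": 0, "dy": 0, "dz": 0, "roll": 0, "jaw": -0.7}, {"dx": 0, "dy": 0, "dz": 0, "roll": 0, "jaw": -0.7}]'

```text
time_s: 19.95
ee_pos: [0.4474, 0.2332, 0.216]
eef_rot: [3.142, 0.0, 1.572]
force: [-0.2, -0.6, 0.3]
grip_width: 0.0798
grip_force: 0.0
```

```bash
python3 chk.py .641 -.18 .13; python3 wr.py .4475 .2338 .142
```

```text
201 (array([ 0.6393, -0.1792,  0.1285]), array([ 0.6402, -0.1798,  0.1287]), array([0.033, 0.032, 0.013]))
20.0 [0.4475 0.2327 0.216 ] [3.14146636e+00 1.69593983e-04 1.57120325e+00] 0.07982453919928724 [-0.06011904  0.23722203  0.61441644]
3706 (array([0.4482, 0.2362, 0.1421]), array([0.4482, 0.2349, 0.1402]), array([0.049, 0.048, 0.008]))
[0.44762101 0.23245174 0.21602153] [3.14126080e+00 3.44733677e-05 1.57022909e+00]
```

Emit:
send_rows --rows '[{"dx": 1, "dy": 0.5, "dz": 20, "roll": 0, "jaw": -0.7}, {"dx": 0, "dy": 0, "dz": 25, "roll": 0, "jaw": -0.7}, {"dx": 0, "dy": 0, "dz": 20, "roll": 0, "jaw": -0.7}, {"dx": 0, "dy": 0, "dz": 20, "roll": 0, "jaw": -0.7}, {"dx": 0, "dy": 0, "dz": 10, "roll": 0, "jaw": -0.7}, {"dx": 0, "dy": 0, "dz": 0, "roll": 0, "jaw": -0.2}, {"dx": 0, "dy": 0, "dz": 0, "roll": 0, "jaw": 1}, {"dx": 0, "dy": 0, "dz": 0, "roll": 0, "jaw": 1}, {"dx": 0, "dy": 0, "dz": 0, "roll": 0, "jaw": 1}, {"dx": 0, "dy": 0, "dz": 0, "roll": 0, "jaw": 1}, {"dx": 0, "dy": 0, "dz": 0, "roll": 0, "jaw": 1}, {"dx": 0, "dy": 0, "dz": 0, "roll": 0, "jaw": 1}]' --force 30

```text
time_s: 21.1
ee_pos: [0.4483, 0.2349, 0.1216]
eef_rot: [3.14, -0.001, 1.572]
force: [0.8, 0.8, 5.8]
grip_width: 0.0483
grip_force: 30.0
```

Emit:
send_rows --rows '[{"dx": 0, "dy": 0, "dz": -10, "roll": 0, "jaw": 1}, {"dx": 0, "dy": 0, "dz": -20, "roll": 0, "jaw": 1}, {"dx": 0, "dy": 0, "dz": -20, "roll": 0, "jaw": 1}, {"dx": 0, "dy": 15, "dz": 0, "roll": 0, "jaw": 1}, {"dx": -10, "dy": 20, "dz": 0, "roll": 0, "jaw": 1}, {"dx": -20, "dy": 20, "dz": 0, "roll": 0, "jaw": 1}, {"dx": -25, "dy": 10, "dz": 0, "roll": 0, "jaw": 1}, {"dx": -25, "dy": 5, "dz": 0, "roll": 0, "jaw": 1}, {"dx": -25, "dy": 0, "dz": 0, "roll": 0, "jaw": 1}, {"dx": -25, "dy": 0, "dz": 0, "roll": 0, "jaw": 1}, {"dx": -25, "dy": 0, "dz": 0, "roll": 0, "jaw": 1}, {"dx": -25, "dy": 0, "dz": 0, "roll": 0, "jaw": 1}]'

```text
time_s: 22.1
ee_pos: [0.5177, 0.0535, 0.1712]
eef_rot: [-3.141, 0.0, 1.572]
force: [0.7, 0.1, -1.8]
grip_width: 0.0482
grip_force: 30.0
```

Emit:
send_rows --rows '[{"dx": -25, "dy": 0, "dz": 0, "roll": 0, "jaw": 1}, {"dx": -25, "dy": 0, "dz": 0, "roll": 0, "jaw": 1}, {"dx": -25, "dy": 0, "dz": 0, "roll": 0, "jaw": 1}, {"dx": -25, "dy": 5, "dz": 0, "roll": 0, "jaw": 1}, {"dx": -15, "dy": 15, "dz": 0, "roll": 0, "jaw": 1}, {"dx": -5, "dy": 20, "dz": 0, "roll": 0, "jaw": 1}, {"dx": 0, "dy": 25, "dz": 0, "roll": 0, "jaw": 1}, {"dx": 0, "dy": 25, "dz": 0, "roll": 0, "jaw": 1}, {"dx": 0, "dy": 20, "dz": 0, "roll": 0, "jaw": 1}, {"dx": 0, "dy": 12, "dz": 0, "roll": 0, "jaw": 1}, {"dx": 0, "dy": 4.5, "dz": 0, "roll": 0, "jaw": 1}, {"dx": 0, "dy": 0, "dz": 0, "roll": 0, "jaw": 1}]'

```text
time_s: 23.1
ee_pos: [0.6448, -0.0651, 0.1705]
eef_rot: [-3.141, -0.0, 1.572]
force: [-0.5, -0.3, -2.2]
grip_width: 0.0484
grip_force: 30.0
```

Emit:
send_rows --rows '[{"dx": 0, "dy": 0, "dz": 10, "roll": 0, "jaw": 1}, {"dx": 0, "dy": 0, "dz": 10, "roll": 0, "jaw": 1}, {"dx": 0, "dy": 0, "dz": 7, "roll": 0, "jaw": 1}, {"dx": 0, "dy": 0, "dz": 4, "roll": 0, "jaw": 1}, {"dx": 0, "dy": 0, "dz": 2, "roll": 0, "jaw": 1}, {"dx": 0, "dy": 0, "dz": 1, "roll": 0, "jaw": 1}, {"dx": 0, "dy": 0, "dz": 1, "roll": 0, "jaw": 1}, {"dx": 0, "dy": 0, "dz": 0, "roll": 0, "jaw": 1}]'

```text
time_s: 23.77
ee_pos: [0.6446, -0.0652, 0.1366]
eef_rot: [3.141, 0.0, 1.572]
force: [-2.4, -0.1, 4.3]
grip_width: 0.0479
grip_force: 30.1
```

Touching down. Release, rise and back away.

Emit:
send_rows --rows '[{"dx": 0, "dy": 0, "dz": 0, "roll": 0, "jaw": -0.2}, {"dx": 0, "dy": 0, "dz": 0, "roll": 0, "jaw": -0.5}, {"dx": 0, "dy": 0, "dz": 0, "roll": 0, "jaw": -0.7}, {"dx": 0, "dy": 0, "dz": 0, "roll": 0, "jaw": -0.7}, {"dx": 0, "dy": 0, "dz": 0, "roll": 0, "jaw": -0.7}, {"dx": 0, "dy": 0, "dz": -10, "roll": 0, "jaw": -0.7}, {"dx": 0, "dy": 0, "dz": -25, "roll": 0, "jaw": -0.7}, {"dx": 0, "dy": 0, "dz": -30, "roll": 0, "jaw": -0.7}, {"dx": 0, "dy": -15, "dz": -25, "roll": 0, "jaw": -0.7}, {"dx": 0, "dy": -30, "dz": 0, "roll": 0, "jaw": -0.7}, {"dx": 0, "dy": -30, "dz": 0, "roll": 0, "jaw": -0.7}, {"dx": 0, "dy": -30, "dz": 0, "roll": 0, "jaw": -0.7}]'

```text
time_s: 24.77
ee_pos: [0.5384, -0.0652, 0.2266]
eef_rot: [3.14, 0.0, 1.572]
force: [1.0, 0.2, 0.2]
grip_width: 0.0796
grip_force: 0.0
```

Emit:
send_rows --rows '[{"dx": 0, "dy": -30, "dz": 0, "roll": 0, "jaw": -0.7}, {"dx": 0, "dy": -30, "dz": 0, "roll": 0, "jaw": -0.7}, {"dx": 0, "dy": -30, "dz": 0, "roll": 0, "jaw": -0.7}, {"dx": 0, "dy": -30, "dz": 0, "roll": 0, "jaw": -0.7}, {"dx": 0, "dy": -20, "dz": 0, "roll": 0, "jaw": -0.7}, {"dx": 0, "dy": 0, "dz": 0, "roll": 0, "jaw": -0.7}, {"dx": 0, "dy": 0, "dz": 0, "roll": 0, "jaw": -0.7}]'

```text
time_s: 25.35
ee_pos: [0.3996, -0.0655, 0.2269]
eef_rot: [3.139, 0.001, 1.571]
force: [0.2, 0.7, -0.3]
grip_width: 0.0796
grip_force: 0.0
```

```bash
python3 chk.py .6445 -.0655 .157 p4.png; python3 chk.py .65 .164 .187;python3 chk.py .648 .049 .169;python3 chk.py .641 -.18 .13
```

```text
439 (array([ 0.6422, -0.065 ,  0.1568]), array([ 0.6433, -0.0652,  0.1561]), array([0.048, 0.049, 0.014]))
25.4 [ 0.4002 -0.0655  0.2266] [3.13985302e+00 3.97803183e-04 1.57142436e+00] 0.0800577116638257 [-0.56758598  0.13327839 -0.24337754]
672 (array([0.6496, 0.161 , 0.1858]), array([0.6505, 0.1622, 0.1861]), array([0.057, 0.058, 0.014]))
25.5 [ 0.4004 -0.0654  0.226 ] [3.14118420e+00 8.39319977e-05 1.57179207e+00] 0.07957857906086759 [-0.94306929 -0.59628489  0.48092625]
813 (array([0.6454, 0.0491, 0.1686]), array([0.6463, 0.0497, 0.168 ]), array([0.066, 0.065, 0.014]))
25.6 [ 0.4002 -0.0653  0.2256] [-3.14114969e+00 -1.27593488e-04  1.57192217e+00] 0.0799792007814784 [-0.28474466  0.2785011  -0.19646088]
198 (array([ 0.6391, -0.1791,  0.1288]), array([ 0.6397, -0.1801,  0.1288]), array([0.033, 0.033, 0.013]))
25.7 [ 0.4    -0.0653  0.2255] [-3.14099390e+00 -1.53488309e-04  1.57191472e+00] 0.08000319766151957 [-0.33031583 -0.25557698  0.2177882 ]
```

View pics/s_p4.png

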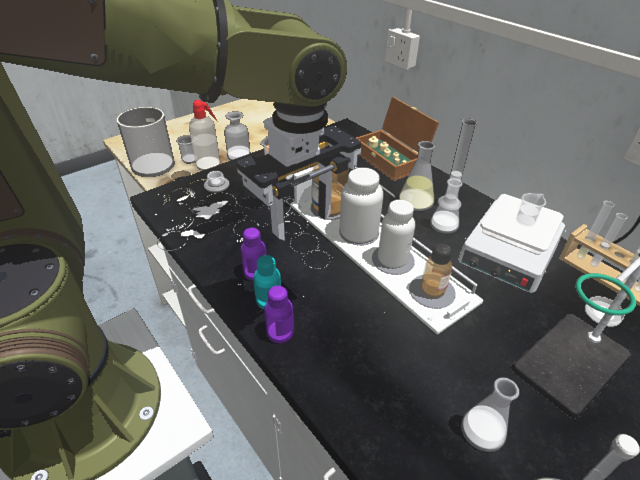

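The scene shows all four bottles upright on the pads in the right order: squat white (361,205), slim white (397,235), small amber (437,272), and the large amber behind the gripper by the plate. All are within about 3 mm of the pad centres and the gripper is clear.

```bash
python3 -c "
from station import *
print(hand_in())"
```

```text
the job is handed in; nothing more can be done
None
```

The job is handed in: the four bottles stand upright and free on the pads, tallest at the end plate down to shortest at the low end. Each was within about 3 mm of its pad centre by the camera, and the arm went nowhere near the beaker. The clock read about 26 s of the 106 s allowed, and the hand-in returned no verdict.

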